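# Hang up the pin wrench and hold the cover over the gear housing

### The job

Take the pin wrench off the open gear housing and hang it by its eye on the hook of the stand, let go and hanging freely. Then lift the cover plate by its grip block and hold it level over the housing, right way round and hovering about 10 mm above the rim without touching it, so that each threaded hole shows fully through its hole in the cover and the screws can be started. Finish still holding it there, steady; do not put it down, and leave the other things on the worktop where they are.

Things in the scene. Friction and masses are not known exactly. Their poses are not given: they have to be found in the camera images.
- housing: Fixed open grey housing, two gears inside. 124 (x, long) x 94 (y) x 45 mm high, wall 5; feet out to y +-63. Origin: centre of underside, z up. Shaft stub, 18 mm, out of its +x end. Four 20 mm square bosses, tops level with the rim, each with a 6 mm threaded hole: three in corners, one (a) set in along a long wall, so the cover fits one way only. Gears and shafts end 16 mm below the rim.
- cover: Loose aluminium cover plate, 124 (x) x 94 (y) x 5 mm, 0.3 kg, flat on the worktop, right way up. Origin: centre of underside, z up. A grip block, 56 (x) x 22 (y) mm, stands in its middle from z 5 to 35 mm: grip across the 22 mm. Four 12 mm holes match the housing's; the corner without a hole (+x +y) has a dark plug, 14 mm wide, 7 tall. It fits with its x, y axes along the housing's.
- wrench: Two-pin wrench, 0.14 kg, lying level across the housing's rim, roughly its short way. Long axis x. Black handle 96 mm long (x -48 to 48), 18 wide, 18 high; flat steel eye at the +x end; steel cross head, 36 mm wide, at the -x end, to x = -78. Origin: middle of the handle on its underside (handle centre at z 9 mm). Centre of mass within 10 mm of mid-handle.
- wrench_eye (a point): Centre of the wrench's hanging eye, 64 mm from the wrench's origin along +x and 9 mm above its underside. The eye is a ring with a hole 24 mm wide, 38 mm outside, 6 mm thick.
- hook_stand: Fixed hook stand. Origin: on the worktop below its post (14 mm thick, 234 high); foot 100 x 80 x 12 mm. At z 200 mm a bar 8 mm thick runs level 70 mm along its -x, then turns up to z 230. Lower the eye over the upturned end, the wrench level with its eye towards the post and its handle away along the stand's -x, down near the bar; let go and it swings down and hangs from the bar.
- tear_tester: Tall black testing machine, part of the room, an obstacle: it stands between the cover on its right and the housing on its left, its base 0.21 m either side of its middle and 0.2 m towards the robot, 66 mm high; its tall parts, 0.3 m and more high, begin 0.15 m in front of its middle. Go round in front of it. Origin: middle of its underside.
- hook_tip (a point): Top of the hook's upturned end: x = -70 mm, z = 230 mm in the stand's frame.
- hook_arm (a point): Middle of the level bar of the hook, on its axis: x = -35 mm, z = 200 mm in the stand's frame.
- housing_hole_a (a point): Centre of the mouth of the housing's threaded hole a, level with the rim; the odd hole, set in from the corner: (18, 35) mm in the housing's x, y.
- cover_hole_a (a point): Centre of the cover's hole a at its underside; the odd hole, set in from the corner: (18, 35) mm in the cover's x, y. It belongs over housing hole a.
- housing_hole_b (a point): Centre of the mouth of the housing's threaded hole b, level with the rim; (-50, 35) mm in the housing's x, y.
- cover_hole_b (a point): Centre of the cover's hole b at its underside; (-50, 35) mm in the cover's x, y. It belongs over housing hole b.
- housing_hole_c (a point): Centre of the mouth of the housing's threaded hole c, level with the rim; (-50, -35) mm in the housing's x, y.
- cover_hole_c (a point): Centre of the cover's hole c at its underside; (-50, -35) mm in the cover's x, y. It belongs over housing hole c.
- housing_hole_d (a point): Centre of the mouth of the housing's threaded hole d, level with the rim; (50, -35) mm in the housing's x, y.
- cover_hole_d (a point): Centre of the cover's hole d at its underside; (50, -35) mm in the cover's x, y. It belongs over housing hole d.
- spanner: Bystander: open-ended steel spanner, 143x31x5 mm, lying flat. Origin: centre of its underside.
- hex_key: Bystander: black L-shaped hex key, 88x30x6 mm, lying flat. Origin: centre of its underside.
- vial: Bystander: small brown bottle with a black cap, 30 mm across, 66 mm tall. Origin: centre of its underside.
- weight: Bystander: grey metal loading weight with a knob, 45 mm across, 46 mm tall. Origin: centre of its underside.
- specimen_holder: Bystander: low round knurled metal holder, 53 mm across, 19 mm tall. Origin: centre of its underside.
- steel_cup: Bystander: small open steel cup, 68 mm across, 49 mm tall. Origin: centre of its underside.
Mind the look-alikes: they are no part of the job. There is more than one size of the wrench; the job needs the smaller.

How it is judged:
By the outcome, as a careful person would: the job done as asked, in the order asked, and still so for the second after the job is handed in, while the arm keeps its last pose, push and grip.
It also fails if it takes over 67 s, if anything falls off the work surface, if the arm or the gripper's body presses on something with over 40 N, if the wrist force passes 120 N, or if a joint passes its speed limit or range.

### The arm

A 6-joint arm with a two-finger parallel gripper is mounted at the origin on a cart in front of the work surface, level with it; the furniture and walls round the work are solid. World frame = base frame: x ahead of the robot, y to its left, z up, the work surface at z = 0. Lengths are in m, angles in rad, forces in N, time in s.
With the tool pointing down it reaches from about 0.375 to 0.975 m from the base axis. Payload 3.8 kg.
Tool frame: the origin (TCP) lies at the very end of the fingers, on their centre line; the grasp point (between the pads) lies 19 mm behind it; z points along the fingers, y is the line along which they close (so a half turn about z gives the same grasp; the last joint's range is limited). The gripper opens to 85 mm and grips with 20 to 120 N. Pads are 22 mm wide; open, the fingers measure 114 mm over their backs; the gripper's body (76 mm by 85 mm) begins 54 mm behind the grasp point. The pads swing forward as they close: fully open they stand 13 mm farther back than shut.
Start: joints at [1.265, 0.264, 1.604, -0, 1.274, -0.037], TCP at [0.179, 0.651, 0.231] pointing down, gripper open.
Joint ranges: [-2.63, 2.63], [-0.94, 2.18], [0.31, 2.57], [-1.31, 4.45], [0, 2.66], [-2.55, 2.55]. Speed limits (rad/s): [2.57, 2.57, 3.14, 3.14, 3.14, 3.14].

### API

Orientations are given as a rotation vector (axis times angle).
In Python, from workcell import monitor, viewer, job gives the robot as it stands. The module is installed in compiled form; this text tells all that it offers.
- The arm moves only by the tool step_arm, never from a script. Its argument "series" is one flat list of numbers, 4 for each row, row after row: the shift along the tool's x, y, z in m, then the turn about the tool's z in rad. A call has 1 to 8 rows; each row is the pose to reach, as a shift and turn from the pose commanded when the call began, along the tool's axes at that moment; what a row does not reach only later rows make up. A row lasts 1/8 s, in which the tool goes at most 62.5 mm and 10.7 degrees, less where a joint would pass 70% of its speed; a pose out of reach is approached as far as the arm can. A call with a gripper value outside its range is refused whole. "gripper" is the opening, from 0 (shut) to 1 (fully open), set as the call begins (left out, the last holds). The fingers move at their own pace and stop on an object; "newtons" is the grip in N (left out, the last holds). Time passes only in rows, so rows that repeat a pose let the fingers close. It gives the time, the measured TCP pose, the force, the opening and the grip force at its end, in the units of the state.
- monitor.read_state(): the state, without advancing time (a new reading comes with each control period).
- viewer.read_camera(name): name is "scene" or "side" or "wrist"; returns a dict with "image" (384x512x3 uint8, red, green, blue), "intrinsics" (3x3 intrinsics, pixels), "T" (4x4, takes a point from camera to world coordinates); the wrist camera has in their place "hand_eye" (4x4, takes a point from camera to tool coordinates, whose origin is the TCP and whose axes are the flange's). Camera axes: x right, y up, looking along -z (the intrinsics and any distortion apply to the point x, -y, -z); pixel columns grow to the right and rows downward; lengths in m; the calibration is good to about 2 mm. A picture is of the moment at which its call begins: read the wrist's pose just before it. There is no depth.
- job.finish_job(): hands the job in; it is judged then, once.
Trained networks look in a picture, given as the dict that the camera call returned (one of the last four; its "shot" number tells which), for a name from the list of things; names that differ only in an ending like _2 or _b are one class to them, and where a whole thing is asked for, a point or a joint stands for the part that bears it (a point fixed in the world has none). Each returns a list of dicts, best first, with "score" (0 to 1); they miss things now and then, are a little off and sometimes report something else, mostly with a low value. They report only what shows in the picture. A call takes as long as a camera call. They do not tell look-alikes from the thing itself.
- viewer.boxes_of(picture, label): "extent" ([centre column, centre row, width, height] in pixels, round what is visible of it).
- viewer.spot_point(picture, label): "point" ([column, row] in pixels: a listed point, or the origin of a listed thing).
The state is a dict: "time": time; "q": joint angles; "joint_vel": joint speeds; "joint_torque": joint torques, N m; "tool_pos": TCP position; "tcp_rot": TCP orientation; "wrist_force": force on the tool from outside, world axes, zero at the start; "torque": the same for the moment, N m; "width": opening from 0.0 (shut) to 1.0 (fully open); "grip_force": force on a finger pad.
Only numpy, scipy, OpenCV 4.12 (cv2) and the standard library are available. Lean on these libraries where they do the work, as an engineer would, in place of code of your own. Each camera call takes 0.05 s, during which the arm holds its last target. There are 200 camera calls.

## Working session

There is one attempt and no reset: what is moved stays moved. The work goes in short steps, Python scripts to look and compute and a tool call to move; the robot and the scene stay as the last step left them, time stands still between calls to the robot, and variables do not carry over. Pictures are saved under pics/ and viewed, at most 10 in all, crops included, and the job is handed in when it is done.

Besides the shell and the picture viewer there is one more tool, called after ">>>" in YAML: its name, and indented under it one key for each argument. step_arm: Moves the arm, as the interface text tells. Its arguments: {"type":"object","properties":{"series":{"type":"array"},"gripper":{"type":"number"},"newtons":{"type":"number"}},"required":["series"]}

```bash
mkdir -p pics; cat > h.py <<'E'
import numpy as np, cv2
from scipy.spatial.transform import Rotation as R
from workcell import monitor, viewer, job
def cam(name):
    s=monitor.read_state(); p=viewer.read_camera(name)
    if name=='wrist':
        T=np.eye(4);T[:3,:3]=R.from_rotvec(s['tcp_rot']).as_matrix();T[:3,3]=s['tool_pos']
        p['Tw']=T@np.array(p['hand_eye'])
    else: p['Tw']=np.array(p['T'])
    return p
def save(p,n): cv2.imwrite('pics/'+n,cv2.cvtColor(p['image'],cv2.COLOR_RGB2BGR))
def dist(p):
    for k in p:
        if 'dist' in k: return np.array(p[k],float)
    return np.zeros(5)
def ray(p,uv):
    K=np.array(p['intrinsics']);x,y=cv2.undistortPoints(np.array([[uv]],float),K,dist(p))[0,0]
    d=p['Tw'][:3,:3]@np.array([x,-y,-1]);return p['Tw'][:3,3],d/np.linalg.norm(d)
def onz(p,uv,z):
    o,d=ray(p,uv);return o+d*(z-o[2])/d[2]
def tri(rs):
    A=np.zeros((3,3));b=np.zeros(3)
    for o,d in rs:
        M=np.eye(3)-np.outer(d,d);A+=M;b+=M@o
    return np.linalg.solve(A,b)
def proj(p,X):
    T=np.linalg.inv(p['Tw']);x=(T[:3,:3]@np.array(X).T).T+T[:3,3]
    K=np.array(p['intrinsics']);return cv2.projectPoints((x*[1,-1,-1]).reshape(-1,1,3),np.zeros(3),np.zeros(3),K,dist(p))[0][:,0]
E
python3 - <<'E'
from h import *
np.set_printoptions(precision=4,suppress=True)
s=monitor.read_state();print({k:np.round(v,3) for k,v in s.items()})
names="housing cover wrench wrench_eye hook_stand tear_tester hook_tip hook_arm housing_hole_a housing_hole_b housing_hole_c housing_hole_d cover_hole_a cover_hole_b cover_hole_c cover_hole_d".split()
ims=[]
for c in ['scene','side','wrist']:
    p=cam(c);save(p,c+'0.png');print(c,[k for k in p]);print(p['Tw'][:3],np.array(p['intrinsics']).tolist())
    for n in names:
        r=viewer.spot_point(p,n);print(n,[(np.round(a['point']).tolist(),round(a['score'],2)) for a in r[:3]])
E
```

```text
{'time': np.float64(0.0), 'q': array([ 1.265,  0.265,  1.605,  0.   ,  1.274, -0.037]), 'joint_vel': array([-0.001, -0.   , -0.001,  0.001,  0.001,  0.001]), 'joint_torque': array([ -0.004, -51.512, -36.73 ,  -0.   ,   0.013,   0.   ]), 'tool_pos': array([0.179, 0.65 , 0.23 ]), 'tcp_rot': array([-0.421, -3.113,  0.004]), 'wrist_force': array([ 0.   , -0.943,  0.465]), 'torque': array([-0.032, -0.05 ,  0.015]), 'grip_force': np.float64(0.0), 'width': np.float64(0.999)}
scene ['image', 'intrinsics', 'T', 'shot', 'Tw']
[[-0.4441  0.594  -0.6708 -0.4331]
 [-0.8958 -0.31    0.3185  0.6051]
 [-0.0188  0.7423  0.6698  1.1339]] [[396.20075841241754, 0.0, 254.97418732459633], [0.0, 396.20075841241754, 191.07448389071573], [0.0, 0.0, 1.0]]
housing [([219.0, 244.0], 0.58)]
cover [([353.0, 191.0], 0.82), ([353.0, 196.0], 0.24)]
wrench [([218.0, 237.0], 0.47)]
wrench_eye [([212.0, 221.0], 0.62), ([108.0, 296.0], 0.59)]
hook_stand [([210.0, 210.0], 0.61)]
tear_tester []
hook_tip []
hook_arm [([214.0, 210.0], 0.39)]
housing_hole_a [([207.0, 228.0], 0.69), ([353.0, 196.0], 0.69), ([234.0, 242.0], 0.
[... 1735 characters left out ...]
44.0, 332.0], 0.91), ([243.0, 315.0], 0.89), ([269.0, 310.0], 0.83)]
cover_hole_d [([244.0, 332.0], 0.91), ([243.0, 315.0], 0.89), ([269.0, 310.0], 0.83)]
wrist ['image', 'intrinsics', 'hand_eye', 'shot', 'Tw']
[[ 0.266  -0.9147 -0.3041  0.1005]
 [ 0.964   0.2519  0.0855  0.6714]
 [-0.0016 -0.3159  0.9488  0.3749]] [[312.8886654430178, 0.0, 257.42151427022054], [0.0, 312.8886654430178, 191.5796404436746], [0.0, 0.0, 1.0]]
housing []
cover []
wrench [([323.0, 359.0], 0.8)]
wrench_eye [([372.0, 330.0], 0.8)]
hook_stand []
tear_tester []
hook_tip []
hook_arm []
housing_hole_a []
housing_hole_b []
housing_hole_c []
housing_hole_d []
cover_hole_a []
cover_hole_b []
cover_hole_c []
cover_hole_d []
```

```bash
cd pics; python3 - <<'E'
import cv2,numpy as np
s=cv2.imread('scene0.png')
cv2.imwrite('s2.png',cv2.resize(s,(800,600),interpolation=cv2.INTER_CUBIC))
s=cv2.imread('side0.png')
cv2.imwrite('d2.png',cv2.resize(s,(800,600),interpolation=cv2.INTER_CUBIC))
E
```

```text
(no output)
```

View pics/s2.png

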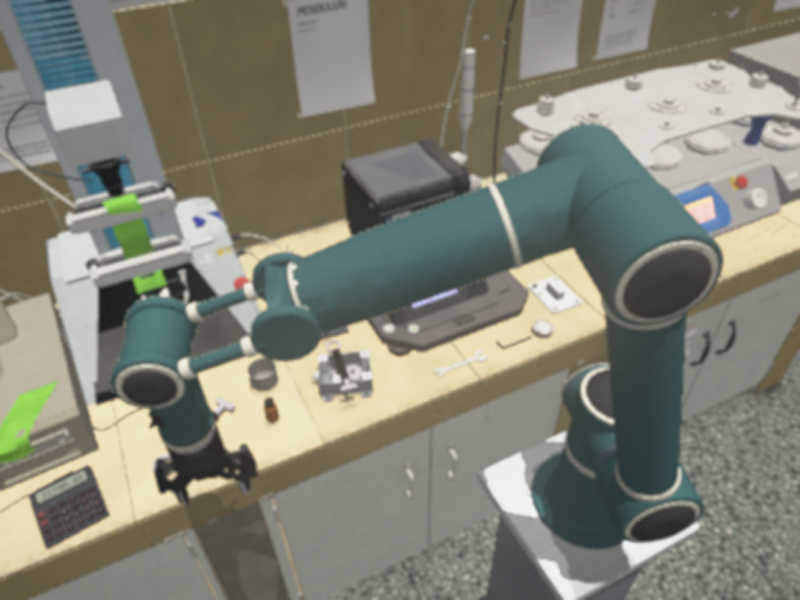

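View pics/d2.png

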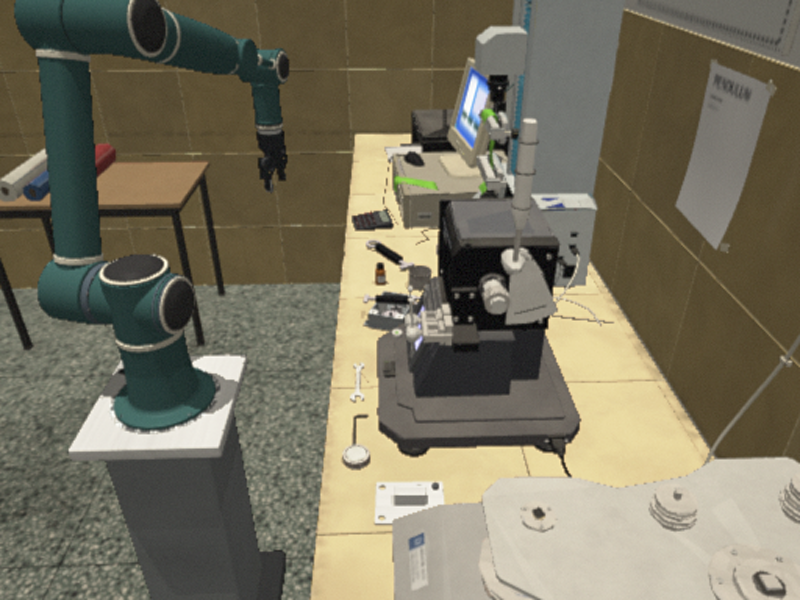

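Scene: housing with the wrench across it at about (345,372) of the 800-px view, cover at (553,292), spanner (460,363), vial (271,410), cup (263,374). Side: housing (388,313), look-alike wrench (388,252), cover (410,502) with dark plug at far right (435,487). The hook stand isn't visible and is probably hidden behind the arm or the tester.

```bash
python3 - <<'E'
from h import *
np.set_printoptions(precision=4,suppress=True)
a=cam('scene');b=cam('side');w=cam('wrist');save(w,'w0.png')
def det(p,n):
    for r in viewer.spot_point(p,n): print('  ',n,np.round(r['point'],1),round(r['score'],2),{z:onz(p,r['point'],z)[:2] for z in ([.0,.045] )})
for p,nm in((a,'scene'),(b,'side'),(w,'wrist')):
    print(nm)
    for n in ['housing','cover','wrench','wrench_eye','cover_hole_a','vial','weight','spanner','hex_key','specimen_holder','steel_cup']: det(p,n)
E
```

```text
scene
   housing [219.7 242.4] 0.64 {0.0: array([0.5066, 0.3105]), 0.045: array([0.4693, 0.3222])}
   housing [211.3 221.4] 0.43 {0.0: array([0.6222, 0.2984]), 0.045: array([0.5803, 0.3105])}
   cover [352.2 188.3] 0.67 {0.0: array([ 0.5259, -0.3107]), 0.045: array([ 0.4879, -0.2743])}
   cover [366.9 194.8] 0.45 {0.0: array([ 0.4642, -0.3402]), 0.045: array([ 0.4286, -0.3027])}
   wrench [219.6 234.5] 0.46 {0.0: array([0.5433, 0.2957]), 0.045: array([0.5045, 0.308 ])}
   wrench_eye [105.8 295.7] 0.55 {0.0: array([0.4663, 0.7381]), 0.045: array([0.4306, 0.7328])}
   wrench_eye [211.7 220.7] 0.54 {0.0: array([0.625 , 0.2955]), 0.045: array([0.583 , 0.3078])}
   wrench_eye [219.  240.9] 0.52 {0.0: array([0.5147, 0.31  ]), 0.045: array([0.4771, 0.3217])}
   cover_hole_a [347.3 185.8] 0.91 {0.0: array([ 0.5488, -0.3019]), 0.045: array([ 0.5098, -0.2659])}
   cover_hole_a [365.9 192.5] 0.79 {0.0: array([ 0.4776, -0.3455]), 0.045: array([ 0.4415, -0.3078])}
   cover_hole_a [353.8 178.2] 0.68 {0.0: array([ 0.577 , -0.3573]), 0.045: array([ 0.5369, -0.3191])}
   cover_hole_a [351.9 196.8] 0.
[... 1987 characters left out ...]
 -0.3232])}
   spanner [243.5 333.2] 0.15 {0.0: array([ 0.473 , -0.3539]), 0.045: array([ 0.4735, -0.3918])}
   hex_key [229.8 275.2] 0.39 {0.0: array([ 0.4302, -0.1202]), 0.045: array([ 0.4329, -0.1697])}
   specimen_holder [224.7 294.8] 0.76 {0.0: array([ 0.4166, -0.2069]), 0.045: array([ 0.42  , -0.2521])}
   specimen_holder [251.2 195.7] 0.15 {0.0: array([0.511 , 0.3745]), 0.045: array([0.5097, 0.3002])}
   steel_cup [268.5 181.9] 0.68 {0.0: array([0.5927, 0.493 ]), 0.045: array([0.5872, 0.4128])}
wrist
   wrench [326.5 359. ] 0.55 {0.0: array([0.51  , 0.6678]), 0.045: array([0.4608, 0.6682])}
   wrench_eye [373.5 329.5] 0.64 {0.0: array([0.4734, 0.7459]), 0.045: array([0.4286, 0.737 ])}
```

```bash
sleep 0
```

>>> step_arm:
  series: [-0.317,-0.244,-0.1,0,-0.317,-0.244,-0.1,0,-0.317,-0.244,-0.1,0,-0.317,-0.244,-0.1,0,-0.317,-0.244,-0.1,0,-0.317,-0.244,-0.1,0,-0.317,-0.244,-0.1,0,-0.317,-0.244,-0.1,0]

```text
time: 5.35
tool_pos: [0.4219, 0.3296, 0.3327]
tcp_rot: [0.427, 3.11, 0.002]
wrist_force: [-1.0, 0.4, -0.1]
width: 1.001
grip_force: 0.0
```

```bash
python3 - <<'E'
from h import *
np.set_printoptions(precision=4,suppress=True)
s=monitor.read_state();print(s['time'],s['tool_pos'],s['tcp_rot'],s['q'])
a=cam('scene');b=cam('side');w=cam('wrist');save(w,'w1.png');save(a,'s1.png')
def det(p,n):
    for r in viewer.spot_point(p,n)[:6]: print('  ',n,np.round(r['point'],1),round(r['score'],2),{z:onz(p,r['point'],z)[:2] for z in ([.0,.045] )})
for p,nm in((a,'scene'),(w,'wrist')):
    print(nm)
    for n in ['housing','wrench','wrench_eye','housing_hole_a','hook_stand','hook_tip','hook_arm']: det(p,n)
for n in ['hook_stand','hook_tip','hook_arm']: det(b,n)
cv2.imwrite('pics/m1.png',cv2.cvtColor(np.vstack([cv2.resize(w['image'],(800,600),interpolation=cv2.INTER_CUBIC)]),cv2.COLOR_RGB2BGR))
E
```

```text
5.35 [0.4219 0.3296 0.3327] [0.4271 3.1102 0.0022] [ 0.617  -0.0511  1.7661 -0.0005  1.4241 -0.6808]
scene
   housing [206.1 230.3] 0.63 {0.0: array([0.5873, 0.3338]), 0.045: array([0.5468, 0.3446])}
   housing [220.3 242.4] 0.61 {0.0: array([0.5056, 0.3085]), 0.045: array([0.4683, 0.3203])}
   wrench [125.5 280.2] 0.63 {0.0: array([0.4983, 0.6652]), 0.045: array([0.4614, 0.6628])}
   wrench [215.8 233.3] 0.47 {0.0: array([0.5557, 0.3063]), 0.045: array([0.5164, 0.3182])}
   wrench_eye [105.7 298. ] 0.82 {0.0: array([0.4575, 0.7401]), 0.045: array([0.4221, 0.7347])}
   wrench_eye [212.2 222.9] 0.64 {0.0: array([0.613 , 0.2982]), 0.045: array([0.5715, 0.3104])}
   housing_hole_a [230.8 225.7] 0.86 {0.0: array([0.5655, 0.2392]), 0.045: array([0.5259, 0.2537])}
   housing_hole_a [234.4 242.1] 0.72 {0.0: array([0.4827, 0.2609]), 0.045: array([0.4464, 0.2746])}
   housing_hole_a [223.  242.1] 0.67 {0.0: array([0.5023, 0.2989]), 0.045: array([0.4652, 0.3111])}
   housing_hole_a [207.9 231.1] 0.65 {0.0: array([0.5802, 0.3291]), 0.045: array([0.54  , 0.3401])}
   housing_hole_a [210.2 211.6]
[... 1097 characters left out ...]
.045: array([0.5553, 0.3411])}
   housing_hole_a [222.5 184.8] 0.57 {0.0: array([0.4676, 0.2588]), 0.045: array([0.4557, 0.2676])}
   hook_stand [267.5 297.3] 0.81 {0.0: array([0.6917, 0.2731]), 0.045: array([0.6585, 0.2805])}
   hook_tip [264.8 211. ] 0.49 {0.0: array([0.5288, 0.3119]), 0.045: array([0.511 , 0.3157])}
   hook_tip [229.9 240.7] 0.62 {0.0: array([0.4265, 0.0622]), 0.045: array([0.4294, 0.0036])}
   hook_tip [251.1 197.7] 0.58 {0.0: array([0.5102, 0.358 ]), 0.045: array([0.5089, 0.2846])}
   hook_arm [263.1 321.3] 0.52 {0.0: array([ 0.5288, -0.3144]), 0.045: array([ 0.5266, -0.3542])}
   hook_arm [256.6 199.8] 0.45 {0.0: array([0.5331, 0.3402]), 0.045: array([0.5306, 0.2676])}
```

View pics/m1.png

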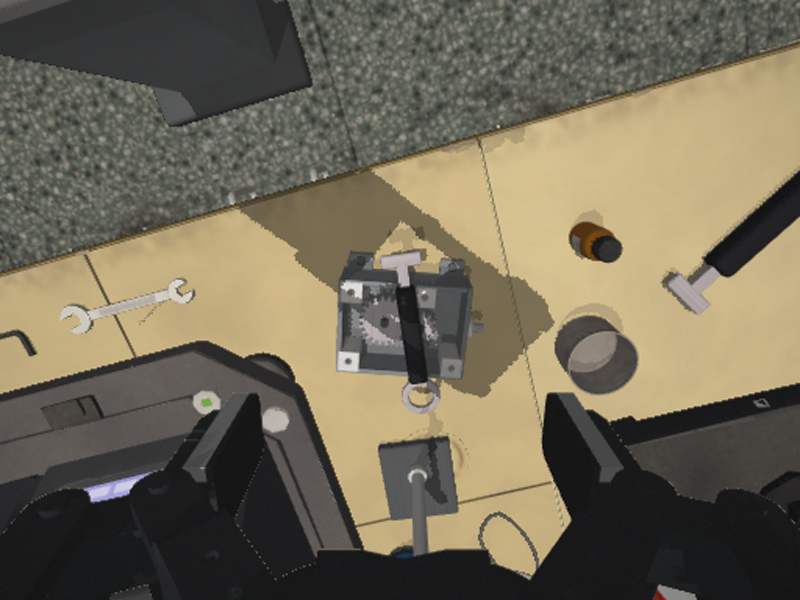

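Wrist view: wrench lies across the housing, head at (404,262), eye at (421,396). Shaft stub is at the right (477,327), hole a at (427,297), and the stand's foot sits just beyond the eye at (418,478). The bigger look-alike is far right. Next I'll work out the wrench axis and the hook pose.

```bash
cat >> h.py <<'E'
def tool(): 
    s=monitor.read_state();return np.array(s['tool_pos']),R.from_rotvec(s['tcp_rot']).as_matrix()
def togo(P,yaw=None):
    "shift along tool axes to world point P, and turn so that tool -x points at world yaw"
    p,M=tool();d=M.T@(np.array(P)-p);t=0
    if yaw is not None:
        cur=np.arctan2(-M[1,0],-M[0,0]);t=-(yaw-cur);t=(t+np.pi)%(2*np.pi)-np.pi
    return np.round(d,4),round(t,4)
E
python3 - <<'E'
from h import *
np.set_printoptions(precision=4,suppress=True)
a=cam('scene');w=cam('wrist');b=cam('side')
eye=onz(w,(269.4,253.4),.054);hs=onz(w,(259.2,184.3),.063);he=onz(w,(266.9,245),.063)
print('eye',eye,'handle',hs,he,np.linalg.norm(he-hs),np.degrees(np.arctan2(*(he-hs)[[1,0]])),np.degrees(np.arctan2(*(eye-hs)[[1,0]])))
print('foot',onz(w,(267.5,306),.012))
for n,z in (('hook_tip',.23),('hook_arm',.2),('hook_stand',0)):
    for p in(a,b,w):
        for r in viewer.spot_point(p,n)[:2]: print(n,np.round(r['point'],1),round(r['score'],2),onz(p,r['point'],z))
c=a['image'][150:260,160:260];cv2.imwrite('pics/c1.png',cv2.cvtColor(cv2.resize(c,(600,660)[:2],interpolation=cv2.INTER_CUBIC)[:600],cv2.COLOR_RGB2BGR))
E
```

```text
eye [0.5764 0.3052 0.054 ] handle [0.4639 0.32   0.063 ] [0.5569 0.3062 0.063 ] 0.0940942179699673 -8.419011660074332 -7.479301980446533
foot [0.7009 0.2704 0.012 ]
hook_tip [211.9 177.4] 0.78 [0.608  0.2788 0.23  ]
hook_tip [290.4 236. ] 0.21 [0.4665 0.3466 0.23  ]
hook_arm [210.2 178.5] 0.84 [0.6396 0.2759 0.2   ]
hook_stand [209.4 211.5] 0.94 [0.6773 0.2847 0.    ]
hook_stand [264.9 298.1] 0.58 [0.6924 0.2682 0.    ]
```

View pics/c1.png

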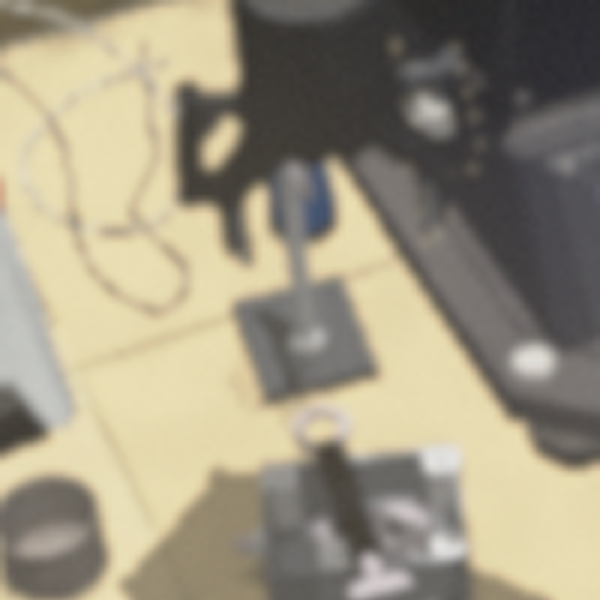

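```bash
python3 - <<'E'
from h import *
print(togo([.511,.3135,.13],np.radians(-8.2)))
E
```

```text
(array([-0.0924,  0.007 ,  0.2013]), np.float64(-0.1257))
```

>>> step_arm:
  series: [-0.0924,0.007,0.201,-0.126,-0.0924,0.007,0.201,-0.126,-0.0924,0.007,0.201,-0.126,-0.0924,0.007,0.201,-0.126,-0.0924,0.007,0.201,-0.126]
  gripper: 0.6

```text
time: 7.58
tool_pos: [0.5093, 0.3119, 0.1267]
tcp_rot: [-0.226, -3.127, 0.006]
wrist_force: [-0.6, -0.5, 0.4]
width: 0.602
grip_force: 0.0
```

```bash
python3 - <<'E'
from h import *
np.set_printoptions(precision=4,suppress=True)
w=cam('wrist');b=cam('scene')
for n,z in (('wrench',.045),('wrench_eye',.054),('housing_hole_a',.045),('hook_stand',0)):
    for r in viewer.spot_point(w,n)[:5]: print(n,np.round(r['point'],1),round(r['score'],2),onz(w,r['point'],z))
for n,z in (('hook_tip',.23),('hook_arm',.2),('hook_stand',0)):
    for r in viewer.spot_point(b,n)[:2]: print(n,np.round(r['point'],1),round(r['score'],2),onz(b,r['point'],z))
cv2.imwrite('pics/w2.png',cv2.cvtColor(cv2.resize(w['image'],(800,600)),cv2.COLOR_RGB2BGR))
print(tool())
E
```

```text
wrench [261.3 201.5] 0.77 [0.5104 0.313  0.045 ]
wrench_eye [263.7 281.1] 0.6 [0.5748 0.3058 0.054 ]
wrench_eye [448.6 240.3] 0.52 [0.5587 0.4507 0.054 ]
wrench_eye [180.9 230.4] 0.26 [0.5217 0.2496 0.054 ]
housing_hole_a [179.1 234.2] 0.85 [0.5286 0.2444 0.045 ]
housing_hole_a [252.3 185.7] 0.7 [0.4969 0.308  0.045 ]
housing_hole_a [283.3 163.7] 0.67 [0.4834 0.3332 0.045 ]
housing_hole_a [304.4 254.2] 0.64 [0.5604 0.3412 0.045 ]
hook_stand [247.6 346.8] 0.62 [0.6906 0.2727 0.    ]
hook_stand [211.2 212. ] 0.43 [0.6713 0.2793 0.    ]
(array([0.5113, 0.3141, 0.1318]), array([[-0.9899,  0.1418,  0.002 ],
       [ 0.1418,  0.9899,  0.0012],
       [-0.0018,  0.0014, -1.    ]]))
```

View pics/w2.png

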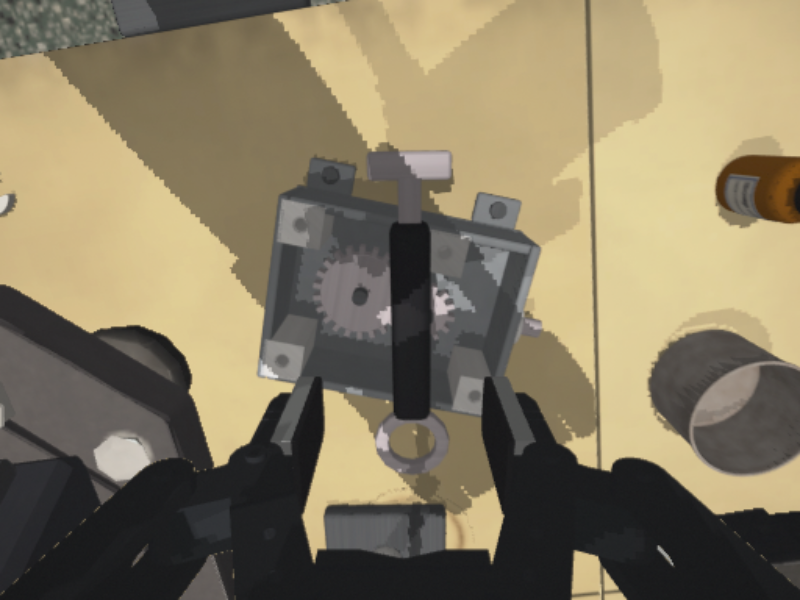

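The wrench is centred between the fingers and parallel to them, so I'll descend and grip.

>>> step_arm:
  series: [0,0,0.05,0,0,0,0.08,0,0,0,0.0905,0,0,0,0.0905,0]

```text
time: 8.52
tool_pos: [0.5109, 0.3135, 0.0397]
tcp_rot: [-0.224, -3.133, 0.001]
wrist_force: [0.6, 0.7, -0.8]
width: 0.6
grip_force: 0.0
```

>>> step_arm:
  series: [0,0,0,0,0,0,0,0,0,0,0,0,0,0,0,0,0,0,0,0,0,0,0,0]
  gripper: 0
  newtons: 60

```text
time: 9.28
tool_pos: [0.5125, 0.3144, 0.0418]
tcp_rot: [0.224, 3.131, 0.003]
wrist_force: [-0.7, 0.1, 6.3]
width: 0.201
grip_force: 60.1
```

>>> step_arm:
  series: [0,0,-0.04,0,0,0,-0.1,0,0.03,0,-0.16,0,0.06,0,-0.21,0,0.06,0,-0.26,0,0.06,0,-0.26,0,0.06,0,-0.26,0]

```text
time: 10.15
tool_pos: [0.4512, 0.3217, 0.299]
tcp_rot: [-0.224, -3.133, 0.001]
wrist_force: [0.0, -0.1, -3.0]
width: 0.194
grip_force: 59.2
```

```bash
python3 - <<'E'
from h import *
np.set_printoptions(precision=4,suppress=True)
w=cam('wrist');b=cam('scene');d=cam('side');print(tool())
for nm,p in(('scene',b),('wrist',w),('side',d)):
  for n,z in (('hook_tip',.23),('hook_arm',.2),('hook_stand',0),('wrench_eye',.31),('wrench',.3),('housing_hole_a',.045)):
    for r in viewer.spot_point(p,n)[:4]: print(nm,n,np.round(r['point'],1),round(r['score'],2),onz(p,r['point'],z))
c=cv2.resize(b['image'][110:250,130:300],None,fx=4,fy=4,interpolation=cv2.INTER_CUBIC)[:, :680]
cv2.imwrite('pics/c3.png',cv2.cvtColor(c,cv2.COLOR_RGB2BGR))
cv2.imwrite('pics/w3.png',cv2.cvtColor(cv2.resize(w['image'],(800,600)),cv2.COLOR_RGB2BGR))
E
```

```text
(array([0.4507, 0.3213, 0.297 ]), array([[-0.9898,  0.1426, -0.0039],
       [ 0.1426,  0.9898, -0.0026],
       [ 0.0035, -0.0031, -1.    ]]))
scene hook_stand [210.7 208. ] 0.74 [0.6938 0.2725 0.    ]
scene wrench_eye [210.5 178.2] 0.65 [0.5142 0.3132 0.31  ]
scene wrench_eye [105.6 298.9] 0.59 [0.2116 0.7039 0.31  ]
scene wrench_eye [332.9 164.1] 0.59 [ 0.3921 -0.0771  0.31  ]
scene wrench [124.5 282.2] 0.91 [0.247  0.6529 0.3   ]
scene wrench [172.4 270.2] 0.61 [0.2273 0.5336 0.3   ]
scene wrench [367.2 195.3] 0.55 [ 0.2246 -0.0895  0.3   ]
scene wrench [293.7 235.1] 0.52 [0.1877 0.1942 0.3   ]
scene housing_hole_a [230.5 227.7] 0.94 [0.5171 0.2588 0.045 ]
scene housing_hole_a [232.6 237.9] 0.72 [0.4676 0.2722 0.045 ]
scene housing_hole_a [205.4 227.3] 0.71 [0.5622 0.3415 0.045 ]
wrist hook_tip [218.6 165. ] 0.33 [0.417  0.2979 0.23  ]
wrist wrench_eye [259.5 366.1] 0.67 [0.5139 0.3126 0.31  ]
wrist wrench [258.3 252.5] 0.57 [0.4499 0.3211 0.3   ]
wrist wrench [505.4 153.4] 0.57 [0.4151 0.4411 0.3   ]
wrist housing_hole_a [285.8 227.2] 0.9 [0.5582 0.3443 0.045 ]
wrist housing_hole_a [220.3 162.3] 0.65 [0.4544 0.2706 0.045 ]
wrist housing_hole_a [215.4 219. ] 0.64 [0.5321 0.2495 0.045 ]
side hook_tip [242.9 186.6] 0.49 [0.4778 0.0542 0.23  ]
side hook_arm [237.  138.6] 0.53 [0.4542 0.5275 0.2   ]
side hook_arm [253.8 129.7] 0.5 [0.5304 0.6278 0.2   ]
side wrench_eye [238.3 152.9] 0.68 [0.4641 0.1465 0.31  ]
side wrench_eye [249.4 130.8] 0.58 [0.5058 0.3438 0.31  ]
side wrench_eye [227.5 242.9] 0.22 [ 0.4407 -0.3501  0.31  ]
side wrench [248.8 166.9] 0.63 [0.4983 0.0601 0.3   ]
side wrench [233.7 136.2] 0.49 [0.4457 0.3167 0.3   ]
side housing_hole_a [263.9 188.9] 0.84 [0.5643 0.3534 0.045 ]
side housing_hole_a [254.9 200.2] 0.83 [0.5237 0.2648 0.045 ]
side housing_hole_a [239.3 198.8] 0.78 [0.4612 0.2778 0.045 ]
side housing_hole_a [242.3 187.1] 0.71 [0.4737 0.3718 0.045 ]
```

View pics/c3.png

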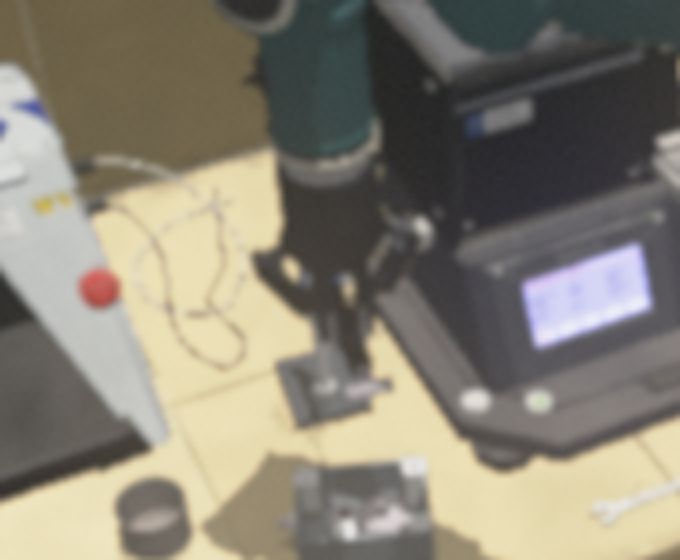

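View pics/w3.png

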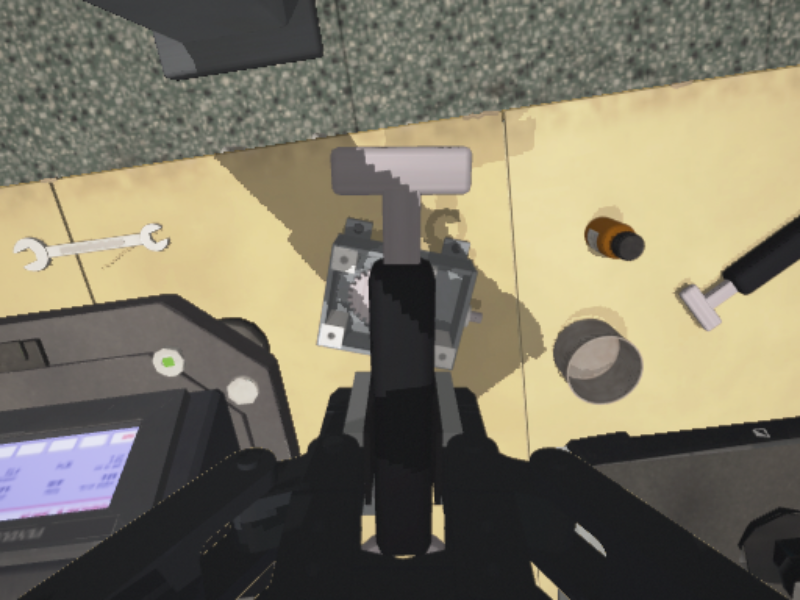

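Wrench is held level along the tool: head at (400,170), handle end at (405,550). The hook is hidden behind the gripper, so I'm moving right and up to clear the view.

>>> step_arm:
  series: [0.011,-0.274,-0.203,0,0.011,-0.274,-0.203,0,0.011,-0.274,-0.203,0,0.011,-0.274,-0.203,0,0.011,-0.274,-0.203,0,0.011,-0.274,-0.203,0,0.011,-0.274,-0.203,0,0.011,-0.274,-0.203,0]

```text
time: 12.2
tool_pos: [0.4017, 0.0529, 0.5019]
tcp_rot: [-0.224, -3.133, -0.001]
wrist_force: [0.3, -0.1, -2.6]
width: 0.199
grip_force: 59.5
```

```bash
python3 - <<'E'
from h import *
np.set_printoptions(precision=4,suppress=True)
w=cam('wrist');b=cam('scene');d=cam('side');print(tool()[0])
for nm,p in(('scene',b),('wrist',w),('side',d)):
  for n,z in (('hook_tip',.23),('hook_arm',.2),('hook_stand',0),('housing_hole_a',.045),('cover',0),('tear_tester',0)):
    for r in viewer.spot_point(p,n)[:4]: print(nm,n,np.round(r['point'],1),round(r['score'],2),onz(p,r['point'],z))
c=cv2.resize(b['image'][130:240,160:260],None,fx=4,fy=4,interpolation=cv2.INTER_CUBIC)
e=cv2.resize(w['image'][230:370,310:410],None,fx=4,fy=4,interpolation=cv2.INTER_CUBIC)
m=np.zeros((560,800,3),np.uint8);m[:440,:400]=c;m[:,400:]=e
cv2.imwrite('pics/c4.png',cv2.cvtColor(m,cv2.COLOR_RGB2BGR));save(w,'w4.png');save(b,'s4.png')
E
```

```text
[0.4016 0.0533 0.5013]
scene hook_tip [213.7 174.5] 0.63 [0.6201 0.2671 0.23  ]
scene hook_arm [207.6 179.6] 0.91 [0.6383 0.2866 0.2   ]
scene hook_stand [209.8 208.3] 0.7 [0.6938 0.2765 0.    ]
scene housing_hole_a [218.9 241.7] 0.96 [0.4737 0.3235 0.045 ]
scene housing_hole_a [234.1 241. ] 0.95 [0.4516 0.2734 0.045 ]
scene housing_hole_a [231.9 227.9] 0.7 [0.5138 0.2546 0.045 ]
scene housing_hole_a [203.5 231.1] 0.56 [0.5475 0.3546 0.045 ]
scene cover [351.  189.5] 0.89 [ 0.522  -0.3015  0.    ]
scene tear_tester [328.  217.5] 0.63 [ 0.4287 -0.1211  0.    ]
scene tear_tester [220.6 240.4] 0.41 [0.5142 0.3037 0.    ]
wrist hook_tip [422.7 274.1] 0.79 [0.6252 0.2749 0.23  ]
wrist hook_tip [174.3 157.7] 0.57 [ 0.3936 -0.0611  0.23  ]
wrist hook_arm [410.6 276.5] 0.95 [0.649  0.2706 0.2   ]
wrist hook_arm [257.7 257.6] 0.19 [0.5783 0.0262 0.2   ]
wrist hook_stand [370.1 242. ] 0.78 [0.6903 0.2707 0.    ]
wrist housing_hole_a [365.3 180.3] 0.85 [0.5252 0.2509 0.045 ]
wrist housing_hole_a [413.1 191.3] 0.66 [0.5622 0.3457 0.045 ]
wrist housing_hole_a [403.9 153.4] 0.65 [0.4812 0.327  0.045 ]
wrist housing_hole_a [372.3 145.7] 0.65 [0.4573 0.2667 0.045 ]
wrist cover [ 98.8 211.4] 0.74 [ 0.5285 -0.3235 -0.    ]
wrist tear_tester [256.2 254.6] 0.73 [0.6855 0.0072 0.    ]
side hook_stand [266.7 190.4] 0.71 [0.5802 0.417  0.    ]
side housing_hole_a [262.3 188.9] 0.9 [0.5576 0.3536 0.045 ]
side housing_hole_a [238.  197.9] 0.72 [0.4559 0.2849 0.045 ]
side housing_hole_a [246.  187.6] 0.65 [0.4893 0.367  0.045 ]
side cover [263.2 322.9] 0.68 [ 0.5289 -0.3201 -0.    ]
```

View pics/c4.png

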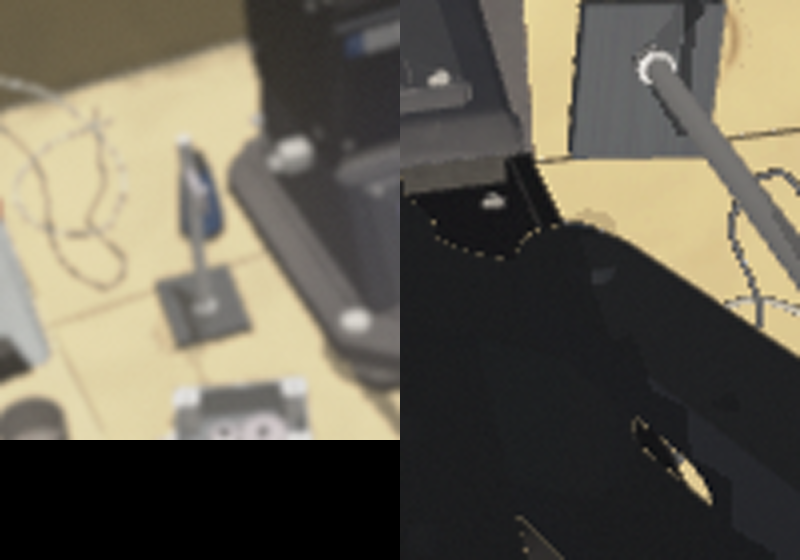

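Scene crop: post base at (203,305), with the hook's bright top at (184,140). Wrist crop: post base at (657,68), and the post leans away to the lower right. I'll fit the stand pose and check it with an overlay.

```bash
cat > fit.py <<'E'
from h import *
from scipy.optimize import least_squares
np.set_printoptions(precision=4,suppress=True)
w=cam('wrist');b=cam('scene')
def S(q,P):
    x,y,t=q;P=np.atleast_2d(P);c,s=np.cos(t),np.sin(t)
    return np.c_[x+c*P[:,0]-s*P[:,1],y+s*P[:,0]+c*P[:,1],P[:,2]]
tip,arm=[-.07,0,.23],[-.035,0,.2]
obs=[(w,(422.7,274.1),tip),(w,(410.6,276.5),arm),(w,(374.3,247),[0,0,.012]),(b,(213.7,174.5),tip),(b,(207.6,179.6),arm),(b,(211,206.3),[0,0,.012])]
f=lambda q:np.concatenate([proj(p,S(q,P))[0]-u for p,u,P in obs])
r=least_squares(f,[.69,.275,-.15],loss='soft_l1');q=r.x;print(q,S(q,[tip,arm]));print(f(q).reshape(-1,2))
foot=[[sx*.05,sy*.04,.012] for sx,sy in((1,1),(1,-1),(-1,-1),(-1,1),(1,1))]
bar=[[0,0,.012],[0,0,.234],[0,0,.2],[-.07,0,.2],[-.07,0,.23]]
out=[]
for p,(r0,c0) in((b,(140,175)),(w,(200,340))):
    k=5 if p is b else 4
    im=cv2.resize(p['image'][r0:r0+100,c0:c0+(70 if p is b else 110)],None,fx=k,fy=k,interpolation=cv2.INTER_CUBIC)
    for L,col in((foot,(255,0,0)),(bar,(0,255,0))):
        pts=((proj(p,S(q,L))-[c0,r0]+.5)*k).astype(np.int32);cv2.polylines(im,[pts],False,col,1)
    o=np.zeros((500,im.shape[1],3),np.uint8);o[:im.shape[0]]=im;out.append(o)
cv2.imwrite('pics/c5.png',cv2.cvtColor(np.hstack(out),cv2.COLOR_RGB2BGR))
E
python3 fit.py
```

```text
[0.6939 0.2737 0.0026] [[0.6239 0.2735 0.23  ]
 [0.6589 0.2736 0.2   ]]
[[-0.7305 -1.2387]
 [ 1.9856  4.2871]
 [-0.7735 -1.7518]
 [-2.0703 -0.0655]
 [ 1.2428 -4.2625]
 [-0.8543 -0.3256]]
```

View pics/c5.png

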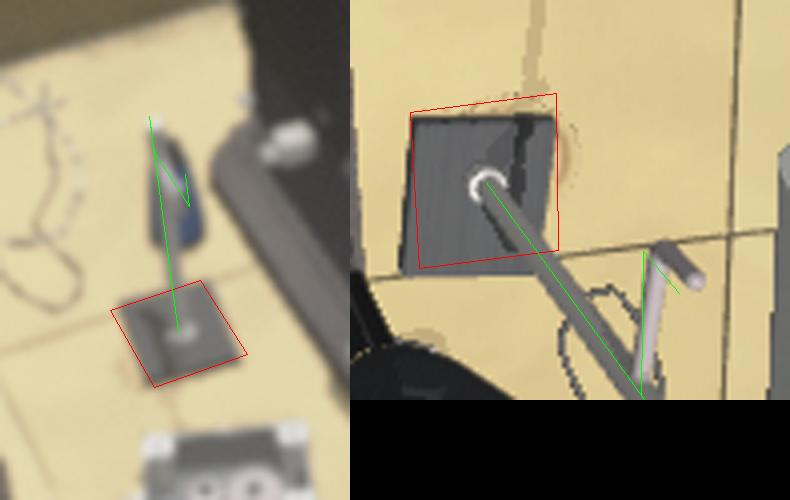

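```bash
python3 - <<'E'
s=open('fit.py').read()
i=s.index('obs=');j=s.index('\nf=')
s=s[:i]+"""obs=[(w,(426.5,269.8),tip),(w,(417.7,261.8),[-.07,0,.2]),(w,(374.7,246),[0,0,.012]),(w,(355.7,229.2),[-.05,-.04,.012]),(w,(391.2,229.2),[-.05,.04,.012]),(w,(353,268),[.05,-.04,.012]),(b,(205.4,163.8),[0,0,.234]),(b,(211.5,206),[0,0,.012])]"""+s[j:]
open('fit.py','w').write(s)
E
python3 fit.py
python3 - <<'E'
from h import *
from scipy.optimize import least_squares
# housing fit from stored detections (wrist, several poses) at z=.045
D={'a':[(.4835,.3288),(.4834,.3332),(.4812,.327),(.4737,.3235)],'b':[(.4557,.2676),(.4544,.2706),(.4573,.2667),(.4516,.2734)],'c':[(.5252,.2461),(.5286,.2444),(.5321,.2495),(.5252,.2509)],'d':[(.5553,.3411),(.5604,.3412),(.5582,.3443),(.5622,.3457)]}
M={'a':(.018,.035),'b':(-.05,.035),'c':(-.05,-.035),'d':(.05,-.035)}
def f(q):
    c,s=np.cos(q[2]),np.sin(q[2]);return np.concatenate([np.array(D[k])-[q[0]+c*M[k][0]-s*M[k][1],q[1]+s*M[k][0]+c*M[k][1]] for k in D]).ravel()
r=least_squares(f,[.5,.3,1.27],loss='soft_l1',f_scale=.003);print('housing',r.x,np.degrees(r.x[2]),np.abs(r.fun).max())
E
```

```text
[ 0.6949  0.2715 -0.1212] [[0.6254 0.28   0.23  ]
 [0.6602 0.2758 0.2   ]]
[[-0.2902  3.4375]
 [-0.9053  1.0381]
 [-2.1339 -0.202 ]
 [ 0.8857 -3.224 ]
 [ 1.6047 -3.93  ]
 [ 0.2279 -2.5873]
 [-0.4796 -1.2266]
 [-0.9448 -0.3576]]
housing [0.50828074 0.30502118 1.25230423] 71.75174728285356 0.009575651654211148
```

>>> step_arm:
  series: [0.016,0.237,0.101,0,0.016,0.237,0.101,0,0.016,0.237,0.101,0,0.016,0.237,0.101,0,0.016,0.237,0.101,0]

```text
time: 14.08
tool_pos: [0.4183, 0.2918, 0.3983]
tcp_rot: [-0.217, -3.129, 0.004]
wrist_force: [-0.3, -0.8, -2.1]
width: 0.198
grip_force: 59.6
```

```bash
python3 - <<'E'
from h import *
print(tool()[0],togo([.558,.288,.2625],np.radians(-7.5)))
E
```

```text
[0.41828993 0.29184227 0.39825542] (array([-0.1396,  0.0159,  0.135 ]), np.float64(-0.0076))
```

>>> step_arm:
  series: [-0.06,0.008,0.04,-0.008,-0.11,0.014,0.07,-0.008,-0.139,0.016,0.1,-0.008,-0.139,0.016,0.135,-0.008,-0.139,0.016,0.135,-0.008,-0.139,0.016,0.135,-0.008]

```text
time: 14.82
tool_pos: [0.5601, 0.2852, 0.2687]
tcp_rot: [0.212, 3.133, 0.001]
wrist_force: [-0.1, 0.7, -0.5]
width: 0.197
grip_force: 59.6
```

```bash
python3 - <<'E'
from h import *
np.set_printoptions(precision=4,suppress=True)
w=cam('wrist');b=cam('scene');d=cam('side');print(tool()[0])
for nm,p in(('scene',b),('wrist',w),('side',d)):
  for n,z in (('hook_tip',.23),('hook_arm',.2),('hook_stand',0),('wrench_eye',.275),('wrench',.266)):
    for r in viewer.spot_point(p,n)[:3]: print(nm,n,np.round(r['point'],1),round(r['score'],2),onz(p,r['point'],z))
save(w,'w6.png');save(b,'s6.png');save(d,'d6.png')
E
```

```text
[0.5604 0.2859 0.2698]
scene hook_arm [209.  181.3] 0.63 [0.627  0.2855 0.2   ]
scene hook_stand [211.4 208.2] 0.89 [0.6914 0.2704 0.    ]
scene wrench_eye [108.7 298. ] 0.77 [0.238  0.7006 0.275 ]
scene wrench_eye [209.5 165.4] 0.6 [0.621  0.2783 0.275 ]
scene wrench [124.4 280.4] 0.93 [0.2805 0.6538 0.266 ]
scene wrench [211.2 178.3] 0.69 [0.5632 0.2957 0.266 ]
wrist wrench_eye [260.3 368.7] 0.91 [0.6301 0.2761 0.275 ]
wrist wrench [257.8 255.6] 0.7 [0.5627 0.2838 0.266 ]
side wrench_eye [238.9 155.4] 0.69 [0.4652 0.2001 0.275 ]
side wrench_eye [279.3 143.9] 0.57 [0.6179 0.2957 0.275 ]
side wrench_eye [253.5 199. ] 0.56 [ 0.509  -0.0985  0.275 ]
side wrench [264.8 144.8] 0.7 [0.5637 0.3094 0.266 ]
side wrench [262.  322.1] 0.66 [ 0.5132 -0.5517  0.266 ]
side wrench [248.4 166.3] 0.62 [0.4978 0.131  0.266 ]
```

>>> step_arm:
  series: [0,0,0.02,0,0,0,0.035,0,0,0,0.042,0,0,0,0.047,0,0,0,0.05,0,0,0,0.05,0]

```text
time: 16.48
tool_pos: [0.5596, 0.2854, 0.217]
tcp_rot: [0.212, 3.134, 0.0]
wrist_force: [0.1, -0.1, -0.7]
width: 0.193
grip_force: 59.6
```

```bash
python3 - <<'E'
from h import *
for i in range(3):
    s=monitor.read_state();viewer.read_camera('side');print(s['time'],s['tool_pos'].round(4) if hasattr(s['tool_pos'],'round') else s['tool_pos'],s['wrist_force'],s['torque'])
E
```

```text
16.475 [0.5596 0.2854 0.217 ] [ 0.1058107  -0.11124668 -0.74005034] [-0.036679    0.0385261   0.00396904]
16.525 [0.5598 0.2855 0.2172] [-0.34998713  0.11785747 -2.17657324] [ 0.0237195  -0.00676111 -0.01645504]
16.575 [0.5598 0.2855 0.2173] [-0.6603275   0.38013623 -0.92530041] [-0.00119286  0.04510139  0.00280181]
```

>>> step_arm:
  series: [0,0,0.004,0,0,0,0.008,0,0,0,0.008,0]

```text
time: 17.0
tool_pos: [0.5591, 0.2852, 0.208]
tcp_rot: [-0.211, -3.133, 0.001]
wrist_force: [-0.3, -0.6, -1.3]
width: 0.199
grip_force: 59.6
```

>>> step_arm:
  series: [0,0,0.004,0,0,0,0.008,0,0,0,0.008,0]

```text
time: 17.38
tool_pos: [0.5596, 0.2854, 0.2008]
tcp_rot: [0.212, 3.134, 0.0]
wrist_force: [-1.0, -1.1, -1.0]
width: 0.201
grip_force: 59.9
```

```bash
python3 - <<'E'
from h import *
np.set_printoptions(precision=4,suppress=True)
w=cam('wrist');b=cam('scene');d=cam('side');s=monitor.read_state();print(s['tool_pos'],s['wrist_force'],s['torque'])
for nm,p in(('scene',b),('wrist',w),('side',d)):
  for n,z in (('hook_tip',.23),('hook_arm',.2),('wrench_eye',.214)):
    for r in viewer.spot_point(p,n)[:3]: print(nm,n,np.round(r['point'],1),round(r['score'],2),onz(p,r['point'],z))
c=cv2.resize(b['image'][130:230,160:260],None,fx=4,fy=4,interpolation=cv2.INTER_CUBIC)
e=cv2.resize(w['image'][284:384,210:310],None,fx=4,fy=4,interpolation=cv2.INTER_CUBIC)
cv2.imwrite('pics/c7.png',cv2.cvtColor(np.hstack([c,e]),cv2.COLOR_RGB2BGR))
E
```

```text
[0.5595 0.2854 0.2009] [ 0.6008  0.1956 -0.8815] [-0.0309 -0.0152  0.036 ]
scene hook_tip [330.2 166. ] 0.23 [ 0.4675 -0.1282  0.23  ]
scene wrench_eye [106.8 298.5] 0.83 [0.2865 0.7122 0.214 ]
scene wrench_eye [211.3 180.3] 0.48 [0.6124 0.281  0.214 ]
wrist wrench_eye [258.4 369.4] 0.84 [0.6223 0.2762 0.214 ]
side hook_arm [279.4 332.3] 0.53 [ 0.5522 -0.5227  0.2   ]
side wrench_eye [239.5 155.5] 0.72 [0.4657 0.3272 0.214 ]
side wrench_eye [280.5 160.9] 0.51 [0.6224 0.2739 0.214 ]
side wrench_eye [244.8 182.1] 0.49 [0.4844 0.1131 0.214 ]
```

>>> step_arm:
  series: [0.004,0,0,0,0.007,0,0,0]

```text
time: 18.23
tool_pos: [0.5524, 0.2863, 0.2008]
tcp_rot: [0.212, 3.134, 0.0]
wrist_force: [0.5, -0.5, -0.9]
width: 0.196
grip_force: 59.8
```

>>> step_arm:
  series: [0.002,0,0,0,0.003,0,0,0]

```text
time: 18.48
tool_pos: [0.5506, 0.287, 0.2012]
tcp_rot: [0.211, 3.132, 0.001]
wrist_force: [5.5, 0.5, -2.0]
width: 0.194
grip_force: 59.6
```

The eye is threaded: pulling back met the upturned end. I'll re-centre, lower a little and release.

>>> step_arm:
  series: [-0.006,0,0,0,-0.011,0,0.003,0,-0.011,0,0.004,0,-0.011,0,0.004,0]

```text
time: 18.98
tool_pos: [0.562, 0.2855, 0.1987]
tcp_rot: [0.212, 3.131, 0.002]
wrist_force: [-1.0, -0.7, 5.0]
width: 0.198
grip_force: 60.8
```

>>> step_arm:
  series: [0,0,0,0,0,0,0,0,0,0,0,0,0,0,0,0,0,0,0,0,0,0,0,0,0,0,0,0,0,0,0,0]
  gripper: 0.6

```text
time: 19.98
tool_pos: [0.5605, 0.2852, 0.1968]
tcp_rot: [0.212, 3.134, 0.0]
wrist_force: [0.5, 0.6, -0.6]
width: 0.599
grip_force: 0.0
```

>>> step_arm:
  series: [0.01,0,-0.03,0,0.03,0,-0.09,0,0.07,0,-0.13,0,0.1,0,-0.15,0,0.13,0,-0.16,0,0.13,0,-0.16,0]

```text
time: 20.72
tool_pos: [0.4308, 0.3033, 0.3588]
tcp_rot: [0.209, 3.132, 0.004]
wrist_force: [0.7, -0.3, 0.8]
width: 0.601
grip_force: 0.0
```

```bash
python3 - <<'E'
from h import *
np.set_printoptions(precision=4,suppress=True)
w=cam('wrist');b=cam('scene');d=cam('side');s=monitor.read_state();print(s['time'],s['tool_pos'],s['tcp_rot'],s['wrist_force'])
for nm,p in(('scene',b),('wrist',w),('side',d)):
  for n,z in (('hook_tip',.23),('hook_arm',.2),('wrench_eye',.184),('wrench',.12),('cover',.0),('cover_hole_a',.005),('housing_hole_a',.045)):
    for r in viewer.spot_point(p,n)[:4]: print(nm,n,np.round(r['point'],1),round(r['score'],2),onz(p,r['point'],z))
c=cv2.resize(b['image'][150:250,160:260],None,fx=4,fy=4,interpolation=cv2.INTER_CUBIC)
e=cv2.resize(w['image'][184:384,180:380],None,fx=2,fy=2,interpolation=cv2.INTER_CUBIC)
cv2.imwrite('pics/c8.png',cv2.cvtColor(np.hstack([c,e]),cv2.COLOR_RGB2BGR))
E
```

```text
20.875 [0.4321 0.3025 0.3562] [-0.2117 -3.1344  0.0009] [ 0.6591 -0.3955 -0.7211]
scene hook_tip [366.9 193.5] 0.67 [ 0.2874 -0.1525  0.23  ]
scene hook_arm [209.4 178.4] 0.68 [0.6415 0.2782 0.2   ]
scene hook_arm [229.1 226.9] 0.35 [0.3871 0.3107 0.2   ]
scene wrench_eye [107.2 297.1] 0.92 [0.314  0.7139 0.184 ]
scene wrench_eye [206.2 178.5] 0.71 [0.665  0.2835 0.184 ]
scene wrench [209.8 188.8] 0.62 [0.6748 0.2717 0.12  ]
scene wrench [211.5 174.3] 0.59 [0.7535 0.2333 0.12  ]
scene wrench [124.  281.1] 0.55 [0.3986 0.6637 0.12  ]
scene wrench [218.4 242.5] 0.41 [0.4088 0.3457 0.12  ]
scene cover [353.9 187.9] 0.65 [ 0.5247 -0.3186  0.    ]
scene cover [234.2 242.5] 0.33 [0.4813 0.2624 0.    ]
scene cover_hole_a [351.9 177.2] 0.86 [ 0.5819 -0.3499  0.005 ]
scene cover_hole_a [366.3 191.3] 0.82 [ 0.4789 -0.3475  0.005 ]
scene cover_hole_a [346.  185.4] 0.79 [ 0.5492 -0.2945  0.005 ]
scene cover_hole_a [354.4 197.9] 0.66 [ 0.4689 -0.2785  0.005 ]
scene housing_hole_a [206.6 226.9] 0.96 [0.562  0.3367 0.045 ]
scene housing_hole_a [232.  241.7] 0.86 [0.452  0.2815 0.045 ]
scene housing
[... 834 characters left out ...]
1 155.3] 0.63 [0.4633 0.392  0.184 ]
side wrench [248.  168.3] 0.45 [0.4991 0.3988 0.12  ]
side wrench [244.4 187.7] 0.45 [0.4826 0.2368 0.12  ]
side cover [262.5 322.3] 0.88 [ 0.527  -0.3179  0.    ]
side cover_hole_a [244.1 310.8] 0.86 [ 0.4753 -0.2779  0.005 ]
side cover_hole_a [242.9 331.3] 0.71 [ 0.4715 -0.3516  0.005 ]
side cover_hole_a [269.7 315. ] 0.61 [ 0.5486 -0.2965  0.005 ]
side cover_hole_a [280.7 332.7] 0.56 [ 0.5748 -0.3604  0.005 ]
side housing_hole_a [236.6 199.6] 0.97 [0.4503 0.2721 0.045 ]
side housing_hole_a [253.6 196.5] 0.95 [0.5193 0.2936 0.045 ]
side housing_hole_a [244.3 188.9] 0.79 [0.482  0.3564 0.045 ]
side housing_hole_a [263.8 190.9] 0.68 [0.563  0.3369 0.045 ]
```

The wrench hangs on the bar: both cameras put the eye at about (0.665, 0.28, 0.184) with the body below it. Now a closer measurement of the housing holes.

>>> step_arm:
  series: [0.012,0,0.06,0,0.012,0,0.12,0,0.012,0,0.15,0,0.012,0,0.15,0,0.012,0,0.15,0]

```text
time: 22.55
tool_pos: [0.4208, 0.305, 0.2085]
tcp_rot: [0.211, 3.132, 0.002]
wrist_force: [-0.2, 0.5, 0.0]
width: 0.6
grip_force: 0.0
```

```bash
cat > holes.py <<'E'
from h import *
from scipy.optimize import least_squares
M=np.array([(.018,.035),(-.05,.035),(-.05,-.035),(.05,-.035)])
def W(q,P=M):
    c,s=np.cos(q[2]),np.sin(q[2]);return P@np.array([[c,s],[-s,c]])+q[:2]
def fit(pts,q0):
    "pts: list of xy detections of any hole; nearest-hole robust fit"
    pts=np.array(pts)
    q=np.array(q0,float)
    for _ in range(5):
        D=np.linalg.norm(pts[:,None]-W(q)[None],axis=2);k=D.argmin(1);ok=D.min(1)<.014
        r=least_squares(lambda v:(W(v)[k[ok]]-pts[ok]).ravel(),q,loss='soft_l1',f_scale=.002);q=r.x
    return q,(pts[ok]-W(q)[k[ok]]),k[ok]
def measure(lab,z,q0,n=4,c='wrist'):
    pts=[]
    for i in range(n):
        p=cam(c)
        pts+=[onz(p,r['point'],z)[:2] for r in viewer.spot_point(p,lab)[:6] if r['score']>.4]
    q,res,k=fit(pts,q0);return q,res,k,p
E
python3 - <<'E'
from holes import *
np.set_printoptions(precision=4,suppress=True)
q,res,k,p=measure('housing_hole_a',.045,[.507,.305,1.26],6)
print(q,np.degrees(q[2]));[print(j,res[k==j].mean(0),res[k==j].std(0),(k==j).sum()) for j in range(4)]
save(p,'w9.png');print(tool()[0]);u=proj(p,np.c_[W(q),[.045]*4]);print(u)
g=cv2.cvtColor(p['image'],cv2.COLOR_RGB2GRAY)
for x,y in u.round().astype(int): print(g[y-8:y+9,x-8:x+9])
E
```

```text
[0.5095 0.3045 1.2317] 70.56888971624367
0 [ 0.0013 -0.001 ] [0.0007 0.001 ] 5
1 [-0.002  -0.0002] [0.0011 0.0007] 6
2 [0.0009 0.0009] [0.0017 0.002 ] 5
3 [0.0001 0.0006] [0.0011 0.0013] 6
[0.4197 0.3043 0.2068]
[[293.3816 225.3033]
 [230.6797 213.3203]
 [219.7165 269.8581]
 [306.0119 285.3241]]
[[ 87  89 135 136 137 137 133 140 141 134 138 136 125 121  97  96  85]
 [ 88 102 136 136 134 135 135 135 136 136 136 136 134 136 136 139 136]
 [ 90 112 135 135 135 134 135 134 134 135 137 135 134 135 137 142 141]
 [ 90 123 134 134 136 135 135 135 134 134 135 136 135 135 135 137 138]
 [ 91 131 134 134 134 136 135 135 135 134 134 135 136 135 135 135 137]
 [101 131 132 134 134 134 134 126 120 114 119 131 135 136 135 135 135]
 [120 132 131 131 135 133 125 105  93  92  94 109 128 135 136 135 134]
 [121 131 133 131 131 132 109  90  90  91  90  93 123 134 135 136 136]
 [131 131 131 132 131 125 100  90  90  90  90  91 116 131 134 135 136]
 [133 132 131 132 132 125 110  89  90  90  91  93 102 134 134 133 136]
 [133 133 132 131 131 131 120  94  95  97 104 118 126 134 134 134 133]
 [134 133 132 130 131 
[... 3328 characters left out ...]
128 129 130 125 103  91  91  90  93 114  23  24  24  22  24]
 [128 129 129 128 127 116  89  90  90  90  91 109  45  23  24  21  24]
 [128 128 128 129 127 118  98  89  90  90  99 115  71  22  25  22  24]
 [129 128 128 128 127 122 108  94 101 102 100 122  97  24  24  22  23]
 [130 129 129 128 127 127 123 113 114 119 122 130 125  24  23  23  22]
 [130 130 129 129 128 127 127 127 126 128 129 130 128  72  23  21  24]
 [129 130 130 129 128 127 127 128 128 127 129 129 127  76  23  24  23]
 [127 129 131 131 128 129 128 127 128 128 127 129 127  98  22  22  21]
 [ 89  98 101 120 120 129 128 128 127 128 128 126 129 123  23  24  23]
 [178 152 127 106 106  88  99  99 108 117 118 128 126 127  95  23  23]]
```

```bash
cat >> holes.py <<'E'
def centroid(p,u,thr,rad=6):
    g=cv2.cvtColor(p['image'],cv2.COLOR_RGB2GRAY).astype(float);x,y=np.round(u).astype(int)
    P=g[y-rad:y+rad+1,x-rad:x+rad+1];wt=np.clip(np.median(P)-thr-P,0,None)
    Y,X=np.mgrid[-rad:rad+1,-rad:rad+1]; m=(X**2+Y**2<=rad*rad); m&=P>60; wt=np.where(m,wt,0)
    return np.array([x+(wt*X).sum()/wt.sum(),y+(wt*Y).sum()/wt.sum()])
E
python3 - <<'E'
from holes import *
np.set_printoptions(precision=4,suppress=True)
Q=[]
for i in range(6):
    p=cam('wrist');pts=[]
    for u in [(294,225),(231,213),(220,269.5),(306,285)]:
        c=centroid(p,u,10);pts.append(onz(p,c,.045)[:2])
    pts=np.array(pts)
    r=least_squares(lambda v:(W(v)-pts).ravel(),[.509,.304,1.24]);Q.append(np.r_[r.x,tool()[0]])
    if i==5: print((W(r.x)-pts)*1000)
Q=np.array(Q);print(Q,Q.mean(0))
E
```

```text
[[-0.1524  0.0148]
 [ 0.0653  0.0291]
 [ 0.178   0.4915]
 [-0.0909 -0.5353]]
[[0.5089 0.3049 1.2318 0.4197 0.3043 0.2067]
 [0.5089 0.3049 1.2316 0.4197 0.3043 0.2067]
 [0.5089 0.3049 1.2313 0.4197 0.3043 0.2067]
 [0.509  0.3049 1.2315 0.4197 0.3043 0.2067]
 [0.5089 0.3049 1.2317 0.4197 0.3043 0.2067]
 [0.5089 0.3049 1.2316 0.4198 0.3043 0.2067]] [0.5089 0.3049 1.2316 0.4197 0.3043 0.2067]
```

Housing pose is good to under 1 mm: centre (0.5089, 0.3049), yaw 70.6°. Now going round the front to the cover.

>>> step_arm:
  series: [-0.031,-0.303,-0.053,0,-0.031,-0.303,-0.053,0,-0.031,-0.303,-0.053,0,-0.031,-0.303,-0.053,0,-0.031,-0.303,-0.053,0,-0.031,-0.303,-0.053,0]

```text
time: 24.2
tool_pos: [0.4102, -0.0038, 0.261]
tcp_rot: [0.223, 3.131, -0.002]
wrist_force: [0.7, 0.9, -0.9]
width: 0.6
grip_force: 0.0
```

>>> step_arm:
  series: [-0.061,-0.304,0.05,0,-0.061,-0.304,0.05,0,-0.061,-0.304,0.05,0,-0.061,-0.304,0.05,0,-0.061,-0.304,0.05,0,-0.061,-0.304,0.05,0,-0.061,-0.304,0.05,0]

```text
time: 25.08
tool_pos: [0.4296, -0.3084, 0.2091]
tcp_rot: [-0.211, -3.133, -0.003]
wrist_force: [0.9, 1.0, 0.0]
width: 0.598
grip_force: 0.0
```

```bash
python3 - <<'E'
from holes import *
np.set_printoptions(precision=4,suppress=True)
q,res,k,p=measure('cover_hole_a',.005,[.525,-.318,-.12],3)
s=monitor.read_state();print(s['time'],s['tool_pos'],s['q'])
print(q,np.degrees(q[2]));[print(j,res[k==j].mean(0),(k==j).sum()) for j in range(4)]
u=proj(p,np.c_[W(q),[.005]*4]);print(u);save(p,'w10.png')
g=cv2.cvtColor(p['image'],cv2.COLOR_RGB2GRAY)
for x,y in u.round().astype(int): print(g[y-10:y+11,x-10:x+11])
for n in('cover','weight','wrench'):print(n,[(r['point'],r['score'],onz(p,r['point'],0)) for r in viewer.spot_point(p,n)])
E
```

```text
25.375 [ 0.4298 -0.3084  0.2103] [-0.6696  0.0012  1.9391  0.0001  1.2004 -2.1074]
[ 0.523  -0.3196 -0.0289] -1.6565201877868756
0 [-0.0009 -0.0026] 3
1 [ 0.0008 -0.0018] 2
2 [-0.0005  0.0011] 3
3 [0.0006 0.0025] 3
[[288.7226 247.4472]
 [284.543  196.3349]
 [225.7838 202.0829]
 [236.3205 274.4734]]
[[122 122 123 124 125 123 123 122 121 123 123 121 121 121 123 123 121 119
  101 103 103]
 [123 122 122 124 124 124 124 122 121 123 122 121 120 121 123 123 122 119
  101 102 102]
 [123 122 122 124 124 124 124 122 121 123 123 122 120 120 122 123 121 120
  100  83 103]
 [123 121 122 124 124 124 123 121 121 123 123 122 120 121 122 123 122 120
  109  81 102]
 [124 121 122 124 123 124 124 121 121 122 123 122 120 122 122 123 122 119
  109  80 102]
 [123 121 122 123 124 124 124 122 122 122 122 122 121 122 122 123 122 120
  109  80 102]
 [123 121 122 122 124 124 124 122 122 121 123 122 120 121 122 123 121 120
  119  81 102]
 [124 122 122 123 124 124 124 122 118 116 119 119 120 121 122 122 123 120
  119  81 103]
 [125 122 122 123 124 123 117 109 106 106 105 107 112 118 122 123 122 120
  120  81 103]
[... 6184 characters left out ...]
97 103 106 142 180 196 205 208 205
  203 207 211]
 [177 193 210 208 205 208 210 186 173 152 145 164 180 197 210 205 207 205
  203 206 211]
 [176 192 209 208 205 208 213 212 208 194 198 200 204 207 211 206 207 206
  203 206 210]
 [176 185 209 207 205 207 212 215 210 203 206 208 206 208 211 206 206 205
  203 204 211]
 [176 184 208 208 205 205 211 214 212 205 205 209 206 207 210 207 207 207
  203 197 203]
 [176 179 207 209 206 204 210 213 205 199 193 195 194 193 188 186 180 180
  180 180 180]]
cover [([257.1, 240.1], 0.56, array([ 0.5293, -0.3233,  0.    ]))]
weight [([259.2, 349.8], 0.91, array([ 0.7029, -0.3436,  0.    ])), ([258.6, 238.6], 0.61, array([ 0.5274, -0.3212,  0.    ]))]
wrench []
```

```bash
python3 - <<'E'
from holes import *
np.set_printoptions(precision=4,suppress=True)
p=cam('wrist')
pts=np.array([onz(p,u,.005)[:2] for u in [(288.3,249.2),(284.1,198.2),(224.9,203.8),(235.6,276.3)]])
r=least_squares(lambda v:(W(v)-pts).ravel(),[.523,-.32,-.1]);q=r.x
print(q,np.degrees(q[2]),(W(q)-pts)*1000)
print(tool()[0],togo([q[0],q[1],.10],q[2]))
E
```

```text
[ 0.525  -0.3219 -0.0307] -1.7567296777624413 [[-0.0479 -0.3065]
 [ 0.0629 -0.282 ]
 [ 0.2683  0.3473]
 [-0.2832  0.2412]]
[ 0.4295 -0.3092  0.2101] (array([-0.0963,  0.0002,  0.1101]), np.float64(-0.1035))
```

>>> step_arm:
  series: [-0.05,0,0.05,-0.104,-0.096,0,0.1,-0.104,-0.096,0,0.14,-0.104,-0.096,0,0.175,-0.104,-0.096,0,0.196,-0.104,-0.096,0,0.199,-0.104,-0.096,0,0.199,-0.104]

```text
time: 26.45
tool_pos: [0.5253, -0.3232, 0.0121]
tcp_rot: [0.049, 3.139, -0.002]
wrist_force: [-0.9, 0.2, -0.4]
width: 0.597
grip_force: 0.0
```

```bash
python3 - <<'E'
from h import *
s=monitor.read_state();print(s['tool_pos'],s['wrist_force'],togo([.525,-.3219,.0105],-.0307))
E
```

```text
[ 0.52533287 -0.32316669  0.01211755] [-0.90657397  0.19595545 -0.42205386] (array([0.0004, 0.0013, 0.0016]), np.float64(-0.0003))
```

>>> step_arm:
  series: [0,0.001,0.001,0,0,0.001,0.001,0,0,0.001,0.001,0,0,0.001,0.001,0,0,0.001,0.001,0,0,0.001,0.001,0]
  gripper: 0
  newtons: 80

```text
time: 27.2
tool_pos: [0.5257, -0.3219, 0.0118]
tcp_rot: [0.049, 3.139, -0.002]
wrist_force: [-0.2, 3.1, 6.7]
width: 0.24
grip_force: 81.5
```

>>> step_arm:
  series: [0,0,-0.02,0,0,0,-0.06,0,0,0,-0.12,0,0,0,-0.17,0,0,0,-0.18,0,0,0,-0.18,0]

```text
time: 27.95
tool_pos: [0.5243, -0.3214, 0.1902]
tcp_rot: [0.048, 3.141, -0.001]
wrist_force: [-0.2, -0.2, -2.9]
width: 0.24
grip_force: 80.1
```

```bash
python3 - <<'E'
from holes import *
np.set_printoptions(precision=4,suppress=True)
p=cam('wrist');s=monitor.read_state();print(s['time'],s['tool_pos'],s['tcp_rot'],s['wrist_force'],s['torque'],s['q'])
P,Mx=tool()
for r in viewer.spot_point(p,'cover_hole_a')[:6]:
    X=onz(p,r['point'],P[2]-.0055); print(np.round(r['point'],1),round(r['score'],2),(Mx.T@(X-P))*1000)
save(p,'w11.png')
h=np.array([[-x,y,P[2]*0] for x,y in []])
# expected pixel of holes with cover centred on tool (cover x = -tool x, y = tool y)
E=np.array([P+Mx@np.array([-m[0],m[1],.0055]) for m in M]);print(proj(p,E))
print(togo([.43,-.2,.2]),togo([.40,0.05,.2]))
E
```

```text
28.0 [ 0.5234 -0.3208  0.1882] [-0.0483 -3.1389 -0.0021] [-0.278   1.2284 -5.1141] [-0.043   0.0403  0.0589] [-0.5903  0.1814  1.7851 -0.0001  1.1778 -2.1303]
[325.9 151.1] 0.91 [51.233  31.556   5.6605]
[316.  270.1] 0.79 [-15.4988  30.6409   5.5044]
[189.1 151.9] 0.69 [ 50.8449 -35.2015   5.5716]
[[323.562  274.012 ]
 [332.8518 153.6634]
 [189.6018 153.6365]
 [201.3772 320.6233]]
(array([ 0.0966,  0.1175, -0.0123]), 0) (array([ 0.1343,  0.3665, -0.0115]), 0)
```

>>> step_arm:
  series: [0.097,0.118,-0.012,0,0.097,0.118,-0.012,0,0.097,0.118,-0.012,0,0.134,0.367,-0.012,0,0.134,0.367,-0.012,0,0.134,0.367,-0.012,0,0.134,0.367,-0.012,0,0.134,0.367,-0.012,0]

```text
time: 29.05
tool_pos: [0.3991, 0.0534, 0.1991]
tcp_rot: [-0.036, -3.136, -0.001]
wrist_force: [0.4, -1.1, -3.2]
width: 0.236
grip_force: 80.4
```

```bash
python3 - <<'E'
from h import *
s=monitor.read_state();print(s['time'],s['tool_pos'],s['q']);print(togo([.44,.28,.2]),togo([.5089,.3049,.16],1.2316))
E
```

```text
29.05 [0.3991263  0.05338911 0.19912392] [ 6.99076791e-02 -2.47649697e-01  2.17956571e+00  1.47108520e-03
  1.21485749e+00 -1.47829075e+00]
(array([-0.0356,  0.2275, -0.0009]), 0) (array([-0.1041,  0.2539,  0.0388]), np.float64(-1.2547))
```

>>> step_arm:
  series: [-0.036,0.227,0,-0.1,-0.036,0.227,0,-0.25,-0.036,0.227,0,-0.42,-0.036,0.227,0,-0.6,-0.07,0.24,0.01,-0.78,-0.104,0.254,0.025,-0.96,-0.104,0.254,0.03,-1.14,-0.104,0.254,0.03,-1.255]

```text
time: 30.05
tool_pos: [0.5129, 0.2979, 0.1675]
tcp_rot: [1.805, -2.562, -0.0]
wrist_force: [-0.4, 0.4, -4.0]
width: 0.234
grip_force: 80.9
```

>>> step_arm:
  series: [0,0,0,0,0,0,0,0]

```text
time: 30.3
tool_pos: [0.5134, 0.2991, 0.1704]
tcp_rot: [1.8, -2.572, -0.0]
wrist_force: [-0.4, 0.4, -2.9]
width: 0.236
grip_force: 80.9
```

```bash
python3 - <<'E'
from holes import *
np.set_printoptions(precision=4,suppress=True)
p=cam('wrist');s=monitor.read_state();print(s['time'],s['tool_pos'],s['tcp_rot'],s['wrist_force'],s['torque'],s['q'])
P,Mx=tool();print(Mx[:,2]);save(p,'w12.png')
for r in viewer.spot_point(p,'cover_hole_a')[:6]: print(np.round(r['point'],1),round(r['score'],2),(Mx.T@(onz(p,r['point'],P[2]-.0068)-P))*1000)
E_=np.array([P+Mx@np.array([-m[0],m[1],.0068]) for m in M]);print(proj(p,E_))
print(togo([.5089,.3049,.0655+.0118],1.2316),togo([.5089,.3049,.055+.0118],1.2316))
E
```

```text
30.35 [0.5136 0.2994 0.171 ] [ 1.8016 -2.5721 -0.    ] [ 0.7963  0.2427 -3.3868] [-0.0388  0.0185  0.0332] [ 0.486   0.1588  1.8446 -0.0002  1.1394 -2.3067]
[-0.0011 -0.0007 -1.    ]
[316.8 268.4] 0.98 [-11.5666  32.8356   6.813 ]
[328.3 152.9] 0.68 [52.5233 34.6936  6.8821]
[185.7 152. ] 0.68 [ 53.0367 -34.422    6.8296]
[[320.03   278.5325]
 [328.6044 158.0528]
 [184.9543 158.177 ]
 [197.4612 325.6059]]
(array([-0.0034,  0.0062,  0.094 ]), np.float64(-0.009)) (array([-0.0034,  0.0062,  0.1045]), np.float64(-0.009))
```

>>> step_arm:
  series: [-0.003,0.006,0.04,-0.009,-0.003,0.006,0.075,-0.009,-0.003,0.006,0.092,-0.009,-0.003,0.006,0.094,-0.009,-0.003,0.006,0.094,-0.009]

```text
time: 31.02
tool_pos: [0.5101, 0.3056, 0.0791]
tcp_rot: [-1.815, 2.561, -0.0]
wrist_force: [0.1, -0.4, -3.2]
width: 0.24
grip_force: 80.9
```

```bash
python3 - <<'E'
from holes import *
np.set_printoptions(precision=4,suppress=True)
p=cam('wrist');s=monitor.read_state();print(s['time'],s['tool_pos'],s['wrist_force'])
P,Mx=tool();save(p,'w13.png')
for r in viewer.spot_point(p,'cover_hole_a')[:6]: print(np.round(r['point'],1),round(r['score'],2),(Mx.T@(onz(p,r['point'],P[2]-.0068)-P))*1000)
for r in viewer.spot_point(p,'housing_hole_a')[:6]: print('H',np.round(r['point'],1),round(r['score'],2))
u=proj(p,np.c_[W([.5089,.3049,1.2316]),[.045]*4]);print('pred housing',u)
im=p['image'];c=[cv2.resize(im[y-25:y+25,x-25:x+25],(390,390),interpolation=cv2.INTER_NEAREST) for x,y in((328,153),(186,152))]
o=cv2.resize(im,(512,384))[:205];o=np.hstack([o,np.zeros((205,268,3),np.uint8)])
cv2.imwrite('pics/c13.png',cv2.cvtColor(np.vstack([np.hstack(c),o]),cv2.COLOR_RGB2BGR))
E
```

```text
31.075 [0.5104 0.3057 0.0796] [-0.3758  0.4116 -2.9914]
[188.1 151.6] 0.74 [ 53.1193 -33.0514   6.7471]
[327.8 149.8] 0.73 [54.0063 34.4968  6.6029]
[317.3 268.5] 0.57 [-11.7207  33.3557   6.7569]
H [312.2 254.1] 0.95
H [200.1 146.5] 0.68
H [321.6 144.1] 0.65
pred housing [[313.472  251.516 ]
 [320.3134 145.4126]
 [197.5028 145.2308]
 [206.3453 293.6688]]
```

View pics/c13.png

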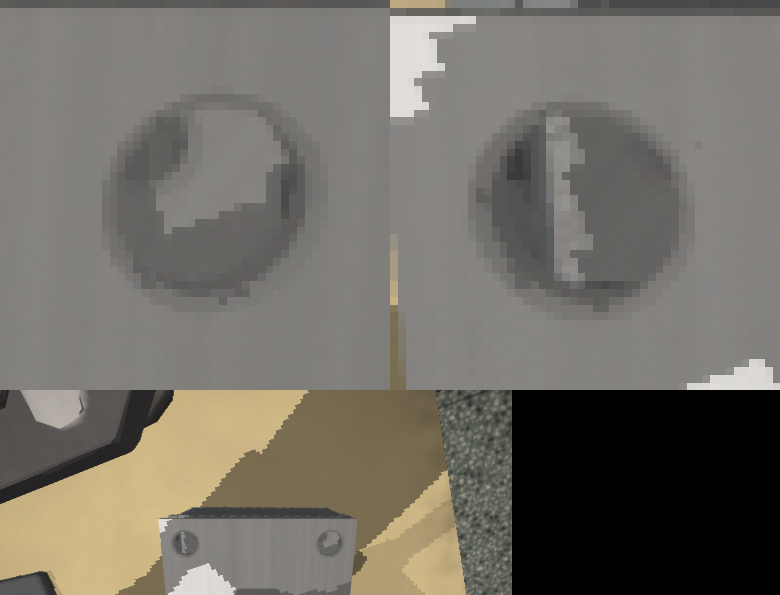

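In the close-up, cover holes b and c are centred at about (329.9,153.6) and (185.4,153.7) in the full image. From 22 mm up, parallax puts the threaded holes at the rims of the openings. I'll lower to about 10 mm and compare them directly.

>>> step_arm:
  series: [0,0,0.006,0,0,0,0.011,0,0,0,0.0115,0,0,0,0.0115,0]

```text
time: 31.68
tool_pos: [0.5089, 0.305, 0.066]
tcp_rot: [1.816, -2.563, -0.0]
wrist_force: [0.1, 0.6, -3.0]
width: 0.24
grip_force: 80.9
```

```bash
cat > fin.py <<'E'
from holes import *
np.set_printoptions(precision=4,suppress=True,linewidth=200)
p=cam('wrist');s=monitor.read_state();print(s['time'],s['tool_pos'],s['wrist_force'],togo([.5089,.3049,.0668],1.2316))
P,Mx=tool();save(p,'w14.png')
E_=np.array([P+Mx@np.array([-m[0],m[1],.0068]) for m in M]);print('pred cover px',proj(p,E_)[:3].tolist())
u=proj(p,np.c_[W([.5089,.3049,1.2316]),[.045]*4]);print('pred housing',u[:3].tolist())
g=cv2.cvtColor(p['image'],cv2.COLOR_RGB2GRAY)
for x,y in((330,153),(185,153)):
    print(x,y)
    for row in g[y-16:y+17,x-17:x+18]: print(' '.join('%3d'%v for v in row))
E
python3 fin.py
```

```text
31.725 [0.509  0.305  0.0662] [-0.5014 -0.4217 -3.123 ] (array([ 0.0002,  0.0001, -0.0006]), np.float64(0.0016))
pred cover px [[319.728973128893, 277.8435980177703], [328.34154810468004, 157.48754976544808], [184.91455506448358, 157.5194460108973]]
pred housing [[315.2928642775962, 263.8927040962498], [322.8349595338998, 151.6195386782249], [191.15506471990483, 151.4452541103187]]
330 153
129 129 129 130 131 132 132 131 130 131 131 132 131 130 129 129 129 128 129 129 130 131 130 128 128 127 128 128 128 127 127 127 128 128 128
130 130 129 130 132 132 132 131 131 132 132 132 132 130 129 129 129 128 128 129 130 130 129 129 128 128 127 128 128 127 127 127 127 129 129
129 129 129 130 132 132 131 132 131 132 132 132 131 130 129 128 128 123 123 126 131 130 130 129 128 128 127 127 127 127 127 127 128 128 129
129 129 129 130 132 133 131 132 131 132 132 132 129 121 115 111 110 110 111 112 113 115 118 124 128 128 127 127 127 127 126 126 128 128 129
129 130 129 130 132 132 132 132 131 132 131 122 111 112 110 115 119 120 120 116 116 113 113 113 114 121 128 128 127 127 127 127 128 129 129
129 129
[... 7840 characters left out ...]

135 134 134 133 134 134 135 135 136 134 123 120 119 100 100 111 106  98  99  99 106 106 108 121 122 125 127 133 132 132 131 132 133 134 135
134 134 134 133 134 134 135 135 135 136 134 127 124 118 101 120 118 118 120 121 122 121 121 123 124 129 132 133 133 132 132 133 133 134 135
135 134 133 133 134 134 134 136 135 135 135 134 134 130 123 121 120 120 122 122 122 122 124 128 134 134 133 133 133 132 132 132 133 134 135
135 134 133 133 133 134 135 134 135 135 135 135 135 134 132 132 132 129 129 130 131 131 132 132 134 134 133 133 133 132 131 132 133 134 135
135 134 133 132 133 134 135 134 135 135 135 135 135 133 132 131 131 132 132 133 132 131 131 132 133 133 132 132 132 131 131 132 133 134 134
```

Threaded holes b and c show within 1 px of prediction, so the housing sits centred under the TCP. The cover holes read about 4 px (2 mm) toward the camera, so I'll check hole a before correcting.

```bash
python3 - <<'E'
import cv2
g=cv2.imread('pics/w14.png',0)
x,y=318,268
print('cols from',x-19,'rows from',y-22)
for row in g[y-22:y+19,x-19:x+20]: print(' '.join('%3d'%v for v in row))
E
```

```text
cols from 299 rows from 246
 98  98  98 100 100  99  98  97  98  98  98  99 100  99  99 100 100 100  99  99  99  98  98  97  98  98 100  99  99  97  98  97  97  97  97  97  98  98  99
 82  81  82  84 100  98  98  97  98  98  98  99  99  99  99 100 100 100 100  99  99  98  97  97  98  98  99  99  99  98  98  97  97  96  97  97  97  97  98
 35  35  36  39  71  98  98  97  98  99  99  99  99  99 100  99 100 100 100  99  99  98  98  97  98  98  99  99  99  98  98  97  96  96  96  96  99  99  98
 26  27  27  27  37  71  98  98  98  98  99  99  99  99 100 100 100 100  99  99  99  98  98  97  98  98  99  99  99  98  98  97  97  97  97  96  98  99  99
 26  26  27  26  28  37  70  97  98  98  99  99  99  99 100 100 100 100  99  99  98  98  98  98  98  98  99  99  98  98  97  97  97  97  97  97  98  99  99
 27  26  27  27  27  27  34  57  98  98  99  99  98  99  99  99 100 100 100  99  99  98  97  97  98  99  99  99  98  98  97  97  96  97  97  98  98  98  98
 27  27  25  28  27  26  26  32  57  98  99  99  99  99  99 100  99 100  99  98  98  97  98  97  98  99  99  98  98  98  97  97  97  97 
[... 4623 characters left out ...]
  28  37  63  89  90  90  91  92  96  95  95  96  97  98  98  98  98  98  97
 27  26  25  27  26  25  27  25  26  26  28  25  27  25  26  27  27  26  26  26  27  27  37  77  94  96  97  96  95  94  95  97  97  98  99  98  98  98  97
 26  26  27  26  25  27  27  27  27  27  26  25  27  27  27  25  26  28  28  27  27  26  27  44  99  97  97  97  95  96  96  97  97  98  98  98  98  97  97
 25  25  26  27  26  27  27  25  26  27  26  26  26  27  28  27  26  26  26  26  27  25  26  31  70  98  97  96  96  97  96  97  97  97  98  98  98  96  97
 26  26  25  27  27  26  26  27  28  27  25  26  27  27  27  26  25  27  27  25  26  27  26  27  43  98  98  97  96  95  96  97  97  98  98  98  98  97  97
```

Hole a agrees (about 1.8 mm, no tilt), so I'm shifting 2 mm along the cover's +x and up a touch.

>>> step_arm:
  series: [-0.0019,0,-0.0005,0,-0.0019,0,-0.0005,0,-0.0019,0,-0.0005,0,-0.0019,0,-0.0005,0,-0.0019,0,-0.0005,0,-0.0019,0,-0.0005,0]

```text
time: 32.48
tool_pos: [0.5097, 0.3068, 0.0668]
tcp_rot: [1.817, -2.563, 0.0]
wrist_force: [0.6, 0.1, -3.6]
width: 0.237
grip_force: 80.9
```

```bash
python3 - <<'E'
from holes import *
np.set_printoptions(precision=4,suppress=True)
p=cam('wrist');P,Mx=tool();s=monitor.read_state();print(s['time'],P,s['wrist_force'],s['q'],Mx[:,2],togo([.5089,.3049,.0668],1.2316))
u=proj(p,np.c_[W([.5089,.3049,1.2316]),[.045]*4]);print('housing pred',u[:3].tolist())
g=cv2.cvtColor(p['image'],cv2.COLOR_RGB2GRAY).astype(int)
for n,(x,y) in dict(b=(330,153),c=(185,153)).items():
    c=g[y-17:y+18,x-18:x+19]; bl=np.argwhere(c<120)  # cover hole: extent of dark vs plate
    lab,cc,st,ce=cv2.connectedComponentsWithStats((c<122).astype(np.uint8))[0:4]
    i=1+st_i if False else 1+np.argmax(cc_a) if False else 1+int(np.argmax(st[1:,4])) if False else None
    k=1+int(np.argmax(ccs)) if False else None
    r=cv2.boundingRect((c<122).astype(np.uint8));print(n,'cover bbox centre',x-18+r[0]+(r[2]-1)/2,y-17+r[1]+(r[3]-1)/2,r)
b=cam('scene');d=cam('side')
for nm,q in(('scene',b),('wrist',p)):
  for lab,z in(('wrench_eye',.184),('wrench',.12)):
    print(nm,lab,[(np.round(onz(q,r['point'],z),3),round(r['score'],2)) for r in viewer.spot_point(q,lab)[:3]])
E
```

```text
32.525 [0.5096 0.3068 0.0668] [-0.3724 -0.2315 -2.2484] [ 0.5     0.2671  1.926   0.      0.9485 -2.304 ] [-0.0001 -0.     -1.    ] (array([ 0.002 ,  0.0001, -0.    ]), np.float64(0.0015))
housing pred [[315.48329441497964, 260.2752352669206], [323.05861780908805, 147.60173100148893], [191.43168497833804, 147.41758790691088]]
b cover bbox centre 330.0 153.5 (4, 4, 29, 28)
c cover bbox centre 184.5 153.5 (4, 4, 28, 28)
scene wrench_eye [(array([0.316, 0.721, 0.184]), 0.65)]
scene wrench [(array([0.407, 0.664, 0.12 ]), 0.88)]
wrist wrench_eye []
wrist wrench []
```

```bash
python3 -c "
from workcell import job; print(job.finish_job())"
```

```text
the job is handed in; nothing more can be done
None
```

I handed the job in at about 32.5 s. The wrench was hanging by its eye on the hook when last seen, before I fetched the cover. The cover is held level and steady about 10 mm above the rim, right way round. Holes b and c measure lined up to within 1 mm, a was only roughly checked and d not measured.

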